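# Clamp a test slab square in the locating fixture

### The arm

A 6-joint arm with a two-finger parallel gripper is mounted at the origin on the work surface. World frame = base frame: x ahead of the robot, y to its left, z up, the work surface at z = 0. Lengths are in m, angles in degrees, forces in N, time in s.
With the tool pointing down it reaches from about 0.25 to 0.725 m from the base axis. Payload 9.7 kg.
Tool frame: the origin (TCP) lies between the finger pads; the fingertips stand 11 mm ahead of it and the grasp point (between the pads) lies 8 mm behind it; z points along the fingers, x is the direction in which the jaws open and shut, and the axes are right-handed (so a half turn about z gives the same grasp; the last joint's range is limited). The gripper opens to 85 mm and grips with 20 to 120 N. Pads are 22 mm wide; open, the fingers measure 114 mm over their backs; the gripper's body (76 mm by 85 mm) begins 54 mm behind the grasp point. The pads swing forward as they close: fully open they stand 13 mm farther back than shut.
Start: joints at [0, 4.979, 10.078, 95.1, 0, 90], TCP at [0.55, -0, 0.206] pointing down, gripper open.
Joint ranges: [-179.16, 179.16], [-48.56, 103.87], [-65.8, 70.77], [-126.05, 130.52], [-82.76, 87.17], [-180, 180]. Speed limits (degrees/s): [127.2, 127.2, 147.25, 180, 180, 180].

### API

Orientations are given as [roll, pitch, yaw] about the fixed x, y, z axes, in that order (R = Rz(yaw) Ry(pitch) Rx(roll)).
In Python, from workcell import get_obs, camera, job_done gives the robot as it stands.
- The arm moves only by the tool arm_command, never from a script. Its argument "increments" is a list of rows, each a list of 2 entries, a list of its own where there are three numbers: the shift along the tool's x, y, z in units of 25 mm (1.0 is 25 mm), then the turn about the tool's z in units of 6 degrees (1.0 is 6 degrees). In form: [[[dx, dy, dz], roll], ...]. A call has 1 to 5 rows; each row is the pose to reach, as a shift and turn from the pose measured when the call began, along the tool's axes at that moment; what a row does not reach only later rows make up. A row lasts 1/10 s, in which the tool goes at most 50 mm and 8.59 degrees, less where a joint would pass 70% of its speed; a pose out of reach is approached as far as the arm can. A call with a gripper value outside its range is refused whole. "claw" is the closure, from -1 (fully open) to 1 (shut), so that 0 is half open, set as the call begins (left out, the last holds). The fingers move at their own pace and stop on an object; "force" is the grip in N (left out, the last holds). Time passes only in rows, so rows that repeat a pose let the fingers close. It gives the time, the measured TCP pose, the force and the opening at its end, in the units of the state.
- get_obs(): the state, without advancing time (a new reading comes with each control period).
- camera(name): name is "scene" or "side" or "wrist"; returns a dict with "frame" (420x560x3 uint8, red, green, blue), "range_z" (420x560 float32, m along the optical axis (not along the pixel's ray), 0 where there is no reading), "K" (3x3 intrinsics, pixels), "R" (3x3) and "t" (3): a world point X has camera coordinates R X + t; the wrist camera has in their place "hand_eye" (4x4, takes a point from camera to tool coordinates, whose origin is the TCP and whose axes are the tool frame's). Camera axes: x right, y down, z forward; pixel columns grow to the right and rows downward; lengths in m; the calibration is good to about 2 mm. A picture is of the moment at which its call begins: read the wrist's pose just before it.
- job_done(): hands the job in, once; it reports no verdict.
The state is a dict: "time": time; "q": joint angles; "qd": joint speeds; "joint_efforts": joint torques, N m; "ee_pos": TCP position; "tcp_rot": TCP orientation; "wrist_force": force on the tool from outside, world axes, zero at the start; "torque": the same for the moment, N m; "opening": finger opening in m.
Only numpy, scipy, OpenCV 4.12 (cv2) and the standard library are available. Lean on these libraries where they do the work, as an engineer would, in place of code of your own. Each camera call takes 0.05 s, during which the arm holds its last target.

### The job

Get the flat concrete test slab square in the locating fixture by pushing only: push it back along the bench until its long side lies flush against the long rear fence, and push the steel sliding jaw along that fence until the slab is held snugly between the jaw and the short end stop. Keep the slab flat on the bench, never lifted or tipped, and leave the other things on the bench where they are.

Things in the scene. Friction and masses are not known exactly. Their poses are not given: they have to be found in the camera images.
- fixture: aluminium locating fixture bolted to the bench, an L of two fences 25 mm high and 22 mm thick. Origin: the inner corner of the L, on the bench top. Axes: z up; the inner face of the rear fence is the plane x = 0 (fence on the +x side, running from y = +22 mm to y = -430 mm); the inner face of the short end stop is the plane y = 0 (stop on the +y side, running from x = 0 to x = -110 mm). The space in front of the fences is bare bench at the same height as the rest.
- slab_center (a point): centre of the flat concrete test slab, 90 mm (its x) by 120 mm (its y) by 30 mm high (z), about 0.5 to 0.9 kg, loose on the bench in front of the fixture. Its y is at the start within 0.4 rad of the fixture's y. Home, its centre lies at x = -45 mm, y = -60 mm, z = 15 mm in the fixture's frame.
- slab: the same slab; origin at the centre of its underside, same axes
- jaw_face (a point): middle of the working face (towards +y) of the steel sliding jaw, 19 mm above the bench. The jaw is a block 88 mm (fixture's x) by 90 mm (fixture's y), from 2 to 36 mm above the bench, that hooks over the rear fence and slides along it; the middle of this face lies 46 mm in front of the rear fence (x = -46 mm in the fixture's frame), the opposite face 90 mm further to -y. Same axes as the fixture.
- jaw (a joint): travel of the jaw in m, growing as it slides in +y towards the end stop; limits 0 and 0.20. Its working face lies at y = joint - 0.280 m in the fixture's frame, so it reads 0.160 when it closes on the slab held against the end stop. No spring; about 2 N moves it, plus the slab's friction on the bench when it pushes the slab, and it stays where it is left.
- cube: concrete cube, 50 mm each way; a bystander; origin on its own axis, on the underside
- prism: concrete bar 160 x 40 x 40 mm, lying behind the rear fence; a bystander; origin on its own axis, on the underside
- jar: white lidded jar, 60 mm wide, 85 mm high; a bystander; origin on its own axis, on the underside
- weight: small steel knobbed weight, 40 mm wide, 58 mm high; a bystander; origin on its own axis, on the underside
- cup: open steel cup, 72 mm wide, 75 mm high; a bystander; origin on its own axis, on the underside
- brush: flat brush with a wooden handle, about 200 mm long, 20 mm high, lying flat; a bystander; origin at the middle of its underside
- beaker: clear plastic beaker, 70 mm wide, 90 mm high; a bystander; origin on its own axis, on the underside
Mind the look-alikes: they are no part of the job. Of the things like the slab, leave any that is green; of the rest the smaller one is meant.

How it is judged (in metres and radians):
At the end, for the whole second after the job is handed in: The slab lies flat and at rest, square to the fixture within 0.04 rad, its centre within 4 mm of home in the fixture's x and in its y (long side on the rear fence, short side on the end stop), and the jaw is at rest, closed on it within 5 mm (x of slab_center in the frame of fixture between -0.049 and -0.042 m and y of slab_center in the frame of fixture between -0.064 and -0.057 m and z of slab_center in the frame of fixture between 0.011 and 0.018 m and value of joint jaw between 0.155 and 0.165 m and angle between the y axis of slab and the y axis of fixture, either way round below 0.04 rad and angle between slab's own z axis and vertical below 0.04 rad and linear speed of slab below 0.01 m/s and velocity of joint jaw between -0.01 and 0.01 m/s); the robot touches nothing.
It fails at once if the slab is lifted or tipped (height (world z) of slab_center above 0.025 m or angle between slab's own z axis and vertical above 0.15 rad).
It fails at once if another thing on the bench is moved by more than 20 mm or tipped over (distance of any of cube, prism, jar, weight, cup, brush, beaker from where it was at the start of the episode above 0.02 m or angle between any of cube, prism, jar, weight, cup, beaker's own z axis and vertical above 0.4 rad).
It also fails if it takes over 64 s, if anything falls off the work surface, if the arm or the gripper's body presses on something with over 40 N, if the wrist force passes 120 N, or if a joint passes its speed limit or range.

## Working session

There is one attempt and no reset: what is moved stays moved. The work goes in short steps, Python scripts to look and compute and a tool call to move; the robot and the scene stay as the last step left them, time stands still between calls to the robot, and variables do not carry over. Pictures are saved under pics/ and viewed, and the job is handed in when it is done.

Besides the shell and the picture viewer there is one more tool, called after "Call:" as a command line: name --argument value ..., lists and objects as JSON in quotes. arm_command: Moves the arm, as the interface text tells. Its arguments: {"type":"object","properties":{"increments":{"type":"array"},"claw":{"type":"number"},"force":{"type":"number"}},"required":["increments"]}

```bash
mkdir -p pics; python3 - <<'E'
from workcell import get_obs,camera
import cv2,numpy as np
print(get_obs())
for n in ("scene","side","wrist"):
    c=camera(n); cv2.imwrite(f"pics/a_{n}.png",c["frame"][:,:,::-1]); np.savez(f"a_{n}.npz",**c)
    print(n,c["K"],c.get("R"),c.get("t"),c.get("hand_eye"))
E
```

```text
{'time': 0.0, 'q': array([-7.03428826e-04,  5.01229871e+00,  1.00339725e+01,  9.50984538e+01,
       -4.66802196e-04,  9.00011289e+01]), 'qd': array([-0.16009395,  0.07658792, -0.08542119, -0.02137871, -0.04231029,
       -0.05031352]), 'joint_efforts': array([ 7.68234549e-04, -5.20392072e+01,  4.64802504e+01,  1.63646933e-02,
        2.23589603e-05, -6.77332673e-05]), 'ee_pos': array([ 5.49743509e-01, -9.27737011e-06,  2.05267268e-01]), 'tcp_rot': array([ 1.79999532e+02,  7.67799377e-02, -1.83235344e-03]), 'wrist_force': array([0.48171706, 0.66075224, 0.49182435]), 'torque': array([-0.00517141, -0.00190049, -0.01679388]), 'opening': 0.08547687486755838}
scene [[380.120369     0.         281.88807007]
 [  0.         380.120369   214.95689241]
 [  0.           0.           1.        ]] [[ 0.69296908  0.72089761  0.0100243 ]
 [ 0.61404479 -0.58285558 -0.53219205]
 [-0.37781326  0.37494801 -0.84656431]] [-0.38502885 -0.30574522  1.31777324] None
side [[461.68510998   0.         279.08078058]
 [  0.         461.68510998 206.89672925]
 [  0.           0.           1.        ]] [[ 0.78302453 -0.62170166  0.01896407]
 [-0.44744178 -0.58420148 -0.67712959]
 [ 0.43205143  0.52172377 -0.73561938]] [-0.43551008  0.27043229  0.81890229] None
wrist [[327.75797413   0.         279.75768396]
 [  0.         327.75797413 210.90151754]
 [  0.           0.           1.        ]] None None [[ 9.99999828e-01 -4.39714012e-04  3.87441771e-04 -8.86668151e-04]
 [ 3.25188155e-04  9.66314290e-01  2.57364699e-01 -6.41254067e-02]
 [-4.87557384e-04 -2.57364528e-01  9.66314267e-01 -1.67648380e-01]
 [ 0.00000000e+00  0.00000000e+00  0.00000000e+00  1.00000000e+00]]
```

View pics/a_scene.png

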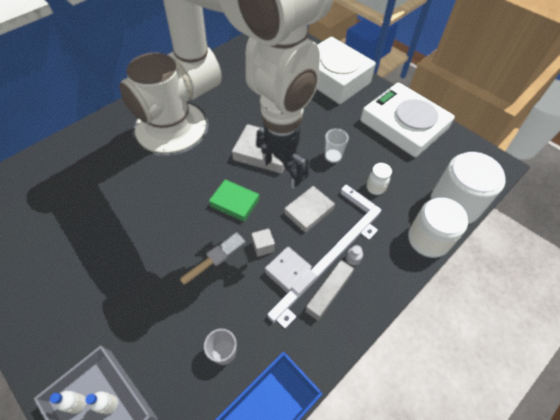

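View pics/a_side.png

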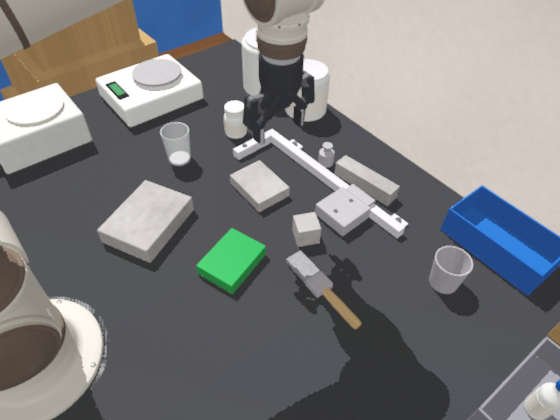

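View pics/a_wrist.png

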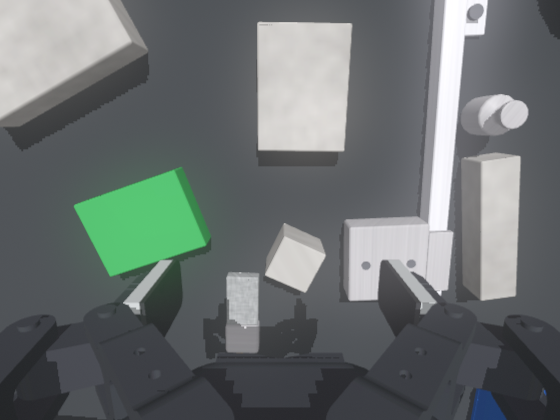

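Look-alikes, in scene pixels: green slab (234,200), large grey slab (260,148) and small grey slab (310,208). Green is excluded and the smaller grey is meant, so I choose (310,208), which is wrist pixel (304,87). Next I measure it and take a close crop.

```bash
cat > h.py <<'E'
import numpy as np,cv2
from scipy.spatial.transform import Rotation as Ro
from workcell import get_obs,camera
def grab(n):
    o=get_obs(); c=camera(n)
    if n=="wrist":
        T=np.eye(4);T[:3,:3]=Ro.from_euler('xyz',o['tcp_rot'],degrees=True).as_matrix();T[:3,3]=o['ee_pos']
        c['C2W']=T@c['hand_eye']
    else:
        T=np.eye(4);T[:3,:3]=c['R'].T;T[:3,3]=-c['R'].T@c['t'];c['C2W']=T
    return c
def cloud(c):
    h,w=c['range_z'].shape;K=c['K'];u,v=np.meshgrid(np.arange(w),np.arange(h));z=c['range_z']
    P=np.stack([(u-K[0,2])/K[0,0]*z,(v-K[1,2])/K[1,1]*z,z],-1)
    W=P@c['C2W'][:3,:3].T+c['C2W'][:3,3]; W[z<=0]=np.nan
    return W
def topmap(n,zlo,zhi,x0=.25,x1=.85,y0=-.45,y1=.45,res=.001):
    # px row = x increasing upward, col = -y
    pass
def ray(c,px,z):
    px=np.atleast_2d(px).astype(float);K=c['K']
    d=np.c_[(px[:,0]-K[0,2])/K[0,0],(px[:,1]-K[1,2])/K[1,1],np.ones(len(px))]@c['C2W'][:3,:3].T
    o=c['C2W'][:3,3]; s=(z-o[2])/d[:,2]
    return o+d*s[:,None]
def blobs(c,zlo,zhi,bounds=(.2,.9,-.5,.5),minpx=150):
    W=cloud(c);m=((W[...,2]>zlo)&(W[...,2]<zhi)&(W[...,0]>bounds[0])&(W[...,0]<bounds[1])&(W[...,1]>bounds[2])&(W[...,1]<bounds[3])).astype(np.uint8)
    m=cv2.morphologyEx(m,cv2.MORPH_OPEN,np.ones((3,3),np.uint8))
    n,l,s,ce=cv2.connectedComponentsWithStats(m)
    out=[]
    for i in range(1,n):
        if s[i,4]<minpx: continue
        out.append((i,s[i],W[l==i],(l==i).astype(np.uint8)))
    return out
E
python3 - <<'E'
from h import *
for n in ("wrist","scene","side"):
    c=grab(n);W=cloud(c)
    for lo,hi in((.021,.028),(.027,.033),(.033,.039),(.037,.055)):
        for i,s,P,m in blobs(c,lo,hi):
            P=P[np.isfinite(P[:,0])]
            # contour px -> plane
            cn=max(cv2.findContours(m,cv2.RETR_EXTERNAL,cv2.CHAIN_APPROX_NONE)[0],key=len)[:,0]
            zz=np.median(P[:,2]); q=ray(c,cn,zz)[:,:2].astype(np.float32)
            r=cv2.minAreaRect(q*1000)
            print(n,lo,s[:5],"z%.4f"%zz,np.round(r[0],1),np.round(r[1],1),round(r[2],2))
f=cv2.imread("pics/a_wrist.png")[0:300,230:560];cv2.imwrite("pics/crop1.png",cv2.resize(f,None,fx=1.8,fy=1.8))
E
```

```text
wrist 0.021 [ 427    0   40  230 5059] z0.0246 [718.1  63.3] [ 23. 227.] 2.47
wrist 0.027 [  257    22    95   129 11615] z0.0297 [571.  97.] [119.3  89.2] 89.1
wrist 0.027 [  74  170  132  106 8444] z0.0294 [395.9 -43.1] [120.   89.5] 18.75
wrist 0.033 [478  94  33  41 643] z0.0363 [759.   72.8] [29.9 38. ] 2.29
wrist 0.033 [ 348  223  105   78 5529] z0.0354 [681.1 -84.9] [112.9  89.2] 2.65
wrist 0.037 [    0     0   133   121 10557] z0.0422 [327.5 138.2] [154.4  83.5] 26.66
wrist 0.037 [487 102  15  27 275] z0.0391 [757.8  71.9] [13.5 25.1] 4.21
wrist 0.037 [ 479  156   41  144 5305] z0.0395 [782.5 -47.6] [ 40.4 159.4] 8.71
wrist 0.037 [ 265  233   60   59 2172] z0.0493 [564.5 -79.1] [53.1 51.4] 64.69
scene 0.021 [348 201  32  36 294] z0.0252 [713.5 176.1] [ 43.3 140. ] 14.77
scene 0.021 [324 238  26  21 159] z0.0255 [719.3  53.1] [21.5 95.6] 2.31
scene 0.021 [271 291  27  28 253] z0.0255 [ 729.8 -163.5] [21.4 90.6] 2.27
scene 0.027 [217 185  31  19 266] z0.0306 [380.3 -31.5] [99.6 49.9] 21.26
scene 0.027 [285 189  40  38 651] z0.0307 [569.9  95.7] [120.3  89.8] 89.47
scene 0.027 [
[... 415 characters left out ...]
.3] [25.4 94.3] 1.88
side 0.021 [376 209  29  22 231] z0.0260 [ 728.2 -172.8] [25.9 77.6] 1.96
side 0.027 [235 161  50  41 895] z0.0311 [571.7  94.8] [122.7  90.2] 89.17
side 0.027 [ 199  229   67   58 1493] z0.0312 [395.5 -45.7] [121.4  91.3] 18.86
side 0.033 [318 186  53  39 968] z0.0371 [680.4 -89.2] [ 91.4 117.5] 89.56
side 0.037 [337 156  63  39 825] z0.0411 [782.9 -50.2] [ 43.5 161. ] 8.8
side 0.037 [  98  180   94   72 3600] z0.0440 [308.5 152. ] [173.6 131.1] 26.7
side 0.037 [293 212  29  24 519] z0.0509 [561.8 -86.2] [59.8 53. ] 64.74
side 0.037 [446 215  93  69 675] z0.0460 [ 820.6 -361. ] [220.9  19.9] 89.58
side 0.037 [445 254  22  19 161] z0.0464 [ 737.9 -342.9] [23.7 53.2] 1.36
```

View pics/crop1.png

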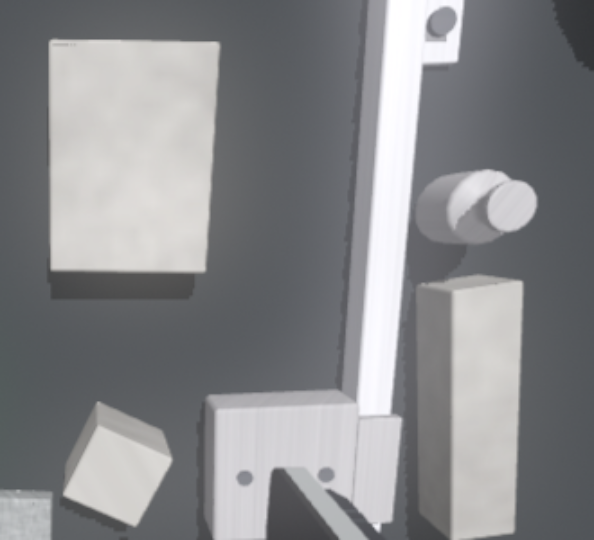

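Crop: the chosen slab is the light grey rectangle at crop (130,155). It measures 119×89 mm with its top at 30 mm, so it matches. The larger grey slab has a 42 mm top. I'll turn the gripper so the open jaws span the slab's long side. That gives two contact points, and it also gives me a better look at the end stop.

Call:
arm_command --increments '[[[-0.6,-0.8,0],-1.4],[[-1.0,-1.6,0],-2.8],[[-1.5,-2.4,0],-4.2],[[-2,-3.2,0],-5.6],[[-2.4,-3.8,0],-7]]' --claw -1

```text
time: 0.8
ee_pos: [0.4892, 0.0959, 0.2058]
tcp_rot: [-180.0, 0.0, 42.4]
wrist_force: [0.6, -0.2, 0.0]
opening: 0.0854
```

Call:
arm_command --increments '[[[0,0,0],-1.4],[[0,0,0],-2.8],[[0,0,0],-4.2],[[0,0,0],-5.6],[[0,0,0],-7]]'

```text
time: 1.3
ee_pos: [0.4892, 0.096, 0.2058]
tcp_rot: [-180.0, -0.0, 84.7]
wrist_force: [1.3, 0.9, -0.1]
opening: 0.0854
```

Call:
arm_command --increments '[[[0,0,0],-1.2],[[0,0,0],-1.2],[[0,0,0],-1.2]]'

```text
time: 1.6
ee_pos: [0.4891, 0.096, 0.2058]
tcp_rot: [-180.0, -0.0, 91.7]
wrist_force: [0.7, -0.6, -0.8]
opening: 0.0856
```

```bash
python3 - <<'E'
from h import *
o=get_obs();print(o['time'],o['ee_pos'],o['tcp_rot'],o['q'])
c=grab("wrist");cv2.imwrite("pics/b_wrist.png",c["frame"][:,:,::-1])
for n in("wrist","scene"):
  c=grab(n)
  for lo,hi in((.019,.027),(.0275,.0325),(.033,.039),(.045,.11)):
    for i,s,P,m in blobs(c,lo,hi):
        P=P[np.isfinite(P[:,0])]
        cn=max(cv2.findContours(m,cv2.RETR_EXTERNAL,cv2.CHAIN_APPROX_NONE)[0],key=len)[:,0]
        zz=np.median(P[:,2]); q=ray(c,cn,zz)[:,:2].astype(np.float32)
        r=cv2.minAreaRect(q*1000)
        print(n,lo,s[:5],"z%.4f"%zz,np.round(r[0],1),np.round(r[1],1),round(r[2],2))
E
```

```text
1.6 [0.48912475 0.09597185 0.20575632] [-1.79967524e+02 -7.49632603e-03  9.16957324e+01] [ 1.10931535e+01 -2.05801060e+00  2.86929398e+00  9.49581204e+01
  1.26984048e-02  9.39741564e+00]
wrist 0.019 [488 168  19  34 184] z0.0231 [481.5 333.8] [11.7 38.2] 76.24
wrist 0.019 [ 343  304   50   64 1000] z0.0247 [676.2 215.7] [44.1 88. ] 64.51
wrist 0.019 [182 356  34  13 293] z0.0241 [7.163e+02 1.000e-01] [17.8 41.6] 1.61
wrist 0.0275 [   75    12   130   148 11446] z0.0294 [395.1 -43.7] [119.3  89.7] 18.79
wrist 0.0275 [ 226  218  109   78 7752] z0.0297 [570.   96.5] [119.   89.7] 89.19
wrist 0.033 [ 79 299  32  17 260] z0.0352 [ 635.1 -114.1] [19.5 37.4] 3.99
wrist 0.045 [ 461  152   99   78 5066] z0.0737 [478.5 310.3] [73.2 94.7] 1.68
wrist 0.045 [  82  226   60   57 2115] z0.0493 [563.1 -81. ] [50.3 51.8] 64.59
scene 0.0275 [293 207  27  15 207] z0.0304 [586.   68.8] [78.9 45.4] 51.05
scene 0.033 [274 248  41  43 824] z0.0365 [681.7 -76.3] [ 81.8 119.5] 69.6
scene 0.045 [325 129  23  25 432] z0.0722 [476.5 311.1] [ 69.7 103.7] 42.67
scene 0.045 [369 163  22  23 386] z0.0831 [656.2 297.9] [55.8 87. ] 26.93
scene 0.045 [435 177  36  34 344] z0.0919 [840.5 369.4] [ 65.3 120. ] 78.62
scene 0.045 [412 214  27  35 429] z0.0792 [855.2 228.3] [ 55.9 100.5] 73.16
scene 0.045 [252 229  22  20 312] z0.0507 [564.8 -83.6] [50.4 52.4] 64.61
scene 0.045 [204 329  31  26 247] z0.0667 [ 693.3 -340.6] [71.2 42.7] 76.71
scene 0.045 [216 353  92  67 474] z0.0690 [ 827.3 -335.4] [206.8  73.4] 68.49
```

View pics/b_wrist.png

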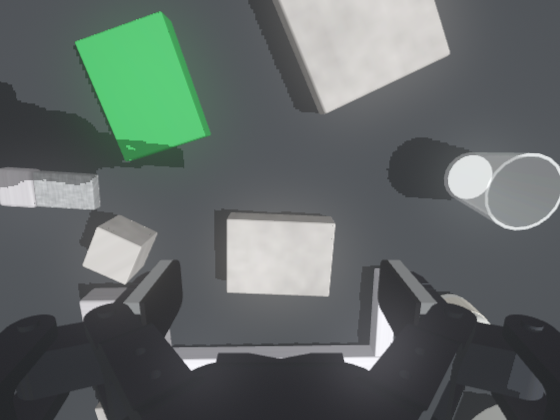

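The wrist picture shows the slab at (280,255), the fence as the light strip near row 352 and the end stop at (377,310). The slab centre of (0.570, 0.096) agrees across views. I'll descend in front of it.

Call:
arm_command --increments '[[[0,0,1.6],-0.1],[[0,0,3.2],-0.1],[[0,0,4.8],-0.1],[[0,0,6.4],-0.1],[[0,0,7.2],-0.1]]'

```text
time: 2.25
ee_pos: [0.4872, 0.0956, 0.0222]
tcp_rot: [-179.8, 0.0, 92.3]
wrist_force: [-0.3, -0.4, 0.6]
opening: 0.0855
```

Call:
arm_command --increments '[[[0,0,0.2],0],[[0,0,0.4],0],[[0,0,0.4],0]]'

```text
time: 2.55
ee_pos: [0.4875, 0.0957, 0.0127]
tcp_rot: [-179.8, 0.0, 92.3]
wrist_force: [-0.5, 0.5, -0.2]
opening: 0.0858
```

```bash
python3 - <<'E'
from h import *
o=get_obs();print(o['time'],o['ee_pos'],o['tcp_rot'],o['wrist_force'])
c=grab("side");cv2.imwrite("pics/c_side.png",cv2.resize(c["frame"][60:260,150:430,::-1],None,fx=2.8,fy=2.8))
E
```

```text
2.55 [0.48752591 0.0956857  0.01274565] [-1.79784934e+02  1.90286377e-02  9.22510797e+01] [-0.47416579  0.52735463 -0.21201817]
```

View pics/c_side.png

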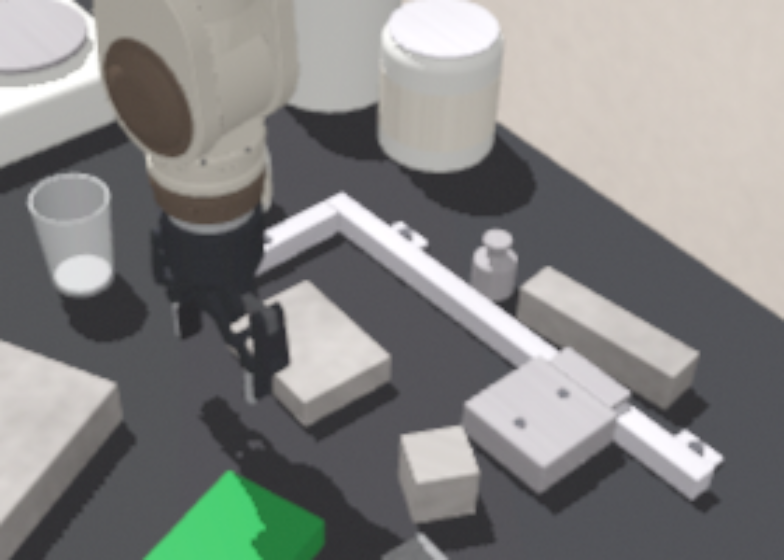

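The fingers stand clear in front of the slab at crop (240,350). I lower a touch more, then push in +x (tool y).

Call:
arm_command --increments '[[[0,0.2,0.25],0],[[0,0.5,0.25],0],[[0,0.8,0.25],0],[[0,1.1,0.25],0],[[0,1.4,0.25],0]]'

```text
time: 3.1
ee_pos: [0.5237, 0.0972, 0.007]
tcp_rot: [-179.8, 0.0, 92.3]
wrist_force: [-0.2, 0.4, 0.8]
opening: 0.0857
```

Call:
arm_command --increments '[[[0,0.3,0],0],[[0,0.6,0],0],[[0,0.9,0],0],[[0,1.2,0],0],[[0,1.5,0],0]]'

```text
time: 3.6
ee_pos: [0.5618, 0.0987, 0.0069]
tcp_rot: [-179.8, 0.0, 92.3]
wrist_force: [0.2, 0.7, 0.2]
opening: 0.0858
```

```bash
python3 - <<'E'
from h import *
o=get_obs();print(o['time'],o['ee_pos'],o['tcp_rot'],o['wrist_force'])
for n in ("side","scene"):
  c=grab(n);cv2.imwrite(f"pics/d_{n}.png",c["frame"][:,:,::-1])
  for lo,hi in((.021,.0278),(.0275,.0325),(.033,.039)):
    for i,s,P,m in blobs(c,lo,hi,minpx=60):
        P=P[np.isfinite(P[:,0])]
        cn=max(cv2.findContours(m,cv2.RETR_EXTERNAL,cv2.CHAIN_APPROX_NONE)[0],key=len)[:,0]
        zz=np.median(P[:,2]); q=ray(c,cn,zz)[:,:2].astype(np.float32)
        r=cv2.minAreaRect(q*1000)
        print(n,lo,s[:5],"z%.4f"%zz,np.round(r[0],1),np.round(r[1],1),round(r[2],2))
E
```

```text
3.6 [0.56179177 0.09866349 0.00690417] [-1.79839839e+02  1.14041412e-02  9.22550812e+01] [0.1753135  0.71886903 0.21149661]
side 0.021 [279 140  14  10  68] z0.0251 [714.  167.7] [46.8 25.2] 88.82
side 0.021 [299 153  11  10  60] z0.0259 [712.7  98.7] [37.2 21.4] 65.25
side 0.021 [320 165  12  14  78] z0.0261 [723.1  27.6] [47.6 23.1] 57.82
side 0.021 [382 212  23  19 148] z0.0257 [ 728.5 -180.3] [61.1 26.3] 89.74
side 0.0275 [242 173  13  11  70] z0.0311 [553.7 119.3] [26.9 33.6] 85.12
side 0.0275 [222 230  21  19 148] z0.0310 [420.   -7.5] [45.7 43. ] 72.57
side 0.0275 [230 245  13   9  69] z0.0312 [412.6 -38. ] [16.1 31.3] 20.85
side 0.0275 [254 245  12   9  70] z0.0308 [450.4 -66.9] [20.8 22.9] 52.4
side 0.0275 [244 251  11  14  89] z0.0310 [421.5 -70.6] [34.6 18.6] 71.13
side 0.0275 [206 252   8  13  66] z0.0308 [356.3 -23.4] [31.  14.2] 57.08
side 0.0275 [209 266  13  13  93] z0.0311 [345.2 -60.2] [29.7 22.6] 65.71
side 0.0275 [225 272  13  12  68] z0.0310 [364. -92.] [31.4 17.5] 19.07
side 0.033 [ 317  185   54   42 1039] z0.0371 [680.8 -88.3] [116.3  90.5] 2.81
scene 0.021 [351 192  17  14  83] z0.0251 [655.  226.1] [59.1 22.2] 1.3
scene 0.021 [347 228   8  13  68] z0.0255 [717.  115.3] [18.1 43.8] 14.54
scene 0.021 [330 239  16  20 127] z0.0254 [719.4  52.7] [21.7 68.3] 2.31
scene 0.021 [316 254  13  17 119] z0.0258 [721.7  -7.2] [21.2 58.3] 2.31
scene 0.021 [268 293  24  23 149] z0.0254 [ 729.4 -170.5] [20.  79.6] 2.27
scene 0.0275 [228 190  22  23 190] z0.0304 [410.7 -44.4] [54.  82.8] 32.57
scene 0.0275 [301 205  20  11  94] z0.0307 [582.3  86.1] [60.3 27.2] 12.02
scene 0.033 [268 248  43  42 831] z0.0367 [681.2 -87.7] [112.   90.4] 2.09
```

View pics/d_side.png

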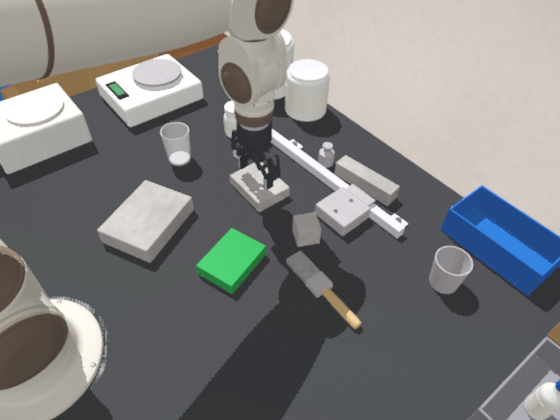

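View pics/d_scene.png

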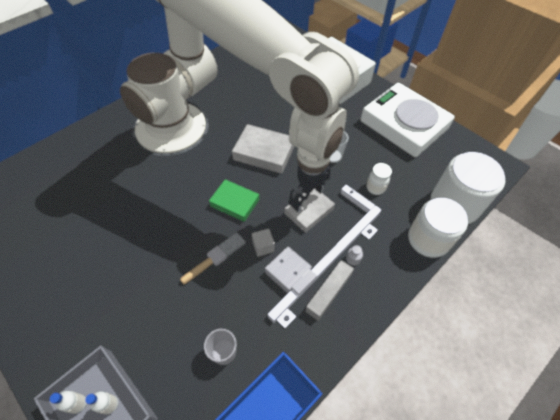

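```bash
python3 - <<'E'
import cv2
f=cv2.imread("pics/d_side.png")[110:220,200:340];cv2.imwrite("pics/d1.png",cv2.resize(f,None,fx=5,fy=5))
E
```

```text
(no output)
```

View pics/d1.png

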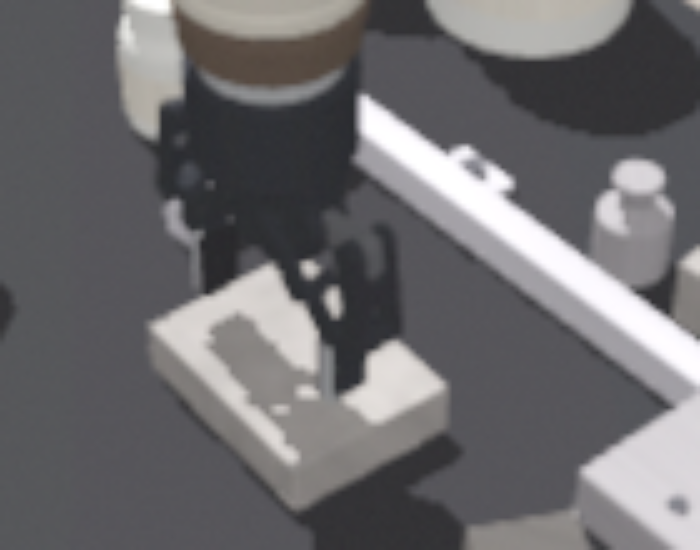

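Surprise: the fingers are passing over the slab at crop (330,390), although TCP z is 7 mm. I measure the fingertip height.

```bash
python3 - <<'E'
from h import *
o=get_obs();print(o['time'],o['ee_pos'],o['q'],o['opening'])
c=grab("side");W=cloud(c)
for v in range(172,196,2): print(v,[tuple(np.round(W[v,u]*1000).astype(int)) for u in range(260,276,3)])
E
```

```text
3.7 [0.56201788 0.09865496 0.00683773] [ 9.95245534e+00  8.80324966e+00 -7.80749259e+00  7.35344130e+01
  6.69983042e-03  7.70463700e+00] 0.08523675295007696
172 [(np.int64(591), np.int64(119), np.int64(31)), (np.int64(552), np.int64(55), np.int64(100)), (np.int64(556), np.int64(49), np.int64(103)), (np.int64(553), np.int64(34), np.int64(115)), (np.int64(555), np.int64(26), np.int64(120)), (np.int64(577), np.int64(43), np.int64(95))]
174 [(np.int64(586), np.int64(112), np.int64(32)), (np.int64(554), np.int64(57), np.int64(92)), (np.int64(554), np.int64(47), np.int64(99)), (np.int64(552), np.int64(34), np.int64(110)), (np.int64(554), np.int64(26), np.int64(115)), (np.int64(566), np.int64(30), np.int64(105))]
176 [(np.int64(581), np.int64(105), np.int64(33)), (np.int64(588), np.int64(103), np.int64(31)), (np.int64(552), np.int64(44), np.int64(97)), (np.int64(555), np.int64(36), np.int64(101)), (np.int64(554), np.int64(25), np.int64(109)), (np.int64(563), np.int64(25), np.int64(104))]
178 [(np.int64(579), np.int64(103), np.int64(30)), (np.int64(586), np.int64(100), np.int64(28)), (np.in
[... 1676 characters left out ...]
 np.int64(34)), (np.int64(572), np.int64(58), np.int64(29)), (np.int64(575), np.int64(51), np.int64(33)), (np.int64(582), np.int64(48), np.int64(31))]
192 [(np.int64(550), np.int64(64), np.int64(31)), (np.int64(555), np.int64(60), np.int64(32)), (np.int64(561), np.int64(55), np.int64(32)), (np.int64(567), np.int64(53), np.int64(30)), (np.int64(571), np.int64(46), np.int64(34)), (np.int64(577), np.int64(43), np.int64(32))]
194 [(np.int64(545), np.int64(58), np.int64(33)), (np.int64(552), np.int64(55), np.int64(31)), (np.int64(557), np.int64(50), np.int64(32)), (np.int64(562), np.int64(46), np.int64(32)), (np.int64(568), np.int64(42), np.int64(32)), (np.int64(573), np.int64(38), np.int64(32))]
```

```bash
python3 - <<'E'
from h import *
o=get_obs();print(o['time'],o['ee_pos'],o['q'],o['opening'])
c=grab("wrist");W=cloud(c);cv2.imwrite("pics/e_wrist.png",c["frame"][:,:,::-1])
z=W[...,2];print(np.nanpercentile(z,[1,10,30,50,70,90,99]))
for p in((280,100),(280,250),(280,330),(100,300),(150,280),(170,270)): print(p,c['frame'][p[1],p[0]],np.round(W[p[1],p[0]],3),c['range_z'][p[1],p[0]])
E
```

```text
3.75 [0.5614656  0.09861634 0.00681276] [ 9.95693080e+00  8.75724306e+00 -7.86219509e+00  7.35509250e+01
  9.07989425e-03  7.70887784e+00] 0.08539691109612366
[-0.0016908  -0.00090962 -0.00026288  0.00039112  0.02975899  0.11067533
  0.13011596]
(280, 100) [84 87 92] [ 0.484  0.095 -0.   ] 0.16615105
(280, 250) [150 148 145] [0.554 0.097 0.029] 0.15613343
(280, 330) [215 212 209] [0.596 0.099 0.03 ] 0.16564663
(100, 300) [82 86 90] [ 0.601 -0.008 -0.001] 0.19568662
(150, 280) [126 128 129] [0.552 0.051 0.067] 0.11738076
(170, 270) [69 68 68] [0.553 0.054 0.056] 0.12833364
```

View pics/e_wrist.png

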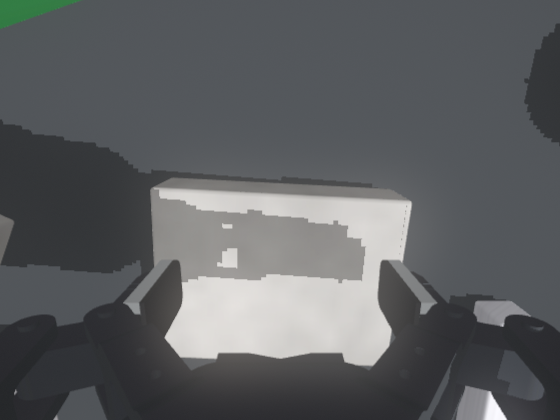

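Both cameras put the open fingertips at z≈0.053 while the reported TCP z is 0.007. So the open tips stand about 46 mm behind the TCP, which disagrees with the interface text. Nothing has been touched: the force is about 0 and the slab hasn't moved. I back off, then go down in small checked steps using the measured tip height.

Call:
arm_command --increments '[[[0,-0.8,0],0],[[0,-1.6,0],0],[[0,-2.4,0],0],[[0,-3.1,0],0],[[0,-3.1,0],0]]'

```text
time: 4.3
ee_pos: [0.4819, 0.0955, 0.0072]
tcp_rot: [-179.8, 0.0, 92.3]
wrist_force: [0.6, 0.3, -0.4]
opening: 0.0853
```

Call:
arm_command --increments '[[[0,0,0.3],0],[[0,0,0.6],0],[[0,0,0.9],0],[[0,0,1.0],0],[[0,0,1.0],0]]'

```text
time: 4.8
ee_pos: [0.4815, 0.0954, -0.0187]
tcp_rot: [-179.7, 0.0, 92.3]
wrist_force: [-0.0, 0.2, -0.0]
opening: 0.085
```

```bash
cat >> h.py <<'E'
def tips(c,o):
    "lowest finger pts above bench near tool"
    W=cloud(c);p=o['ee_pos']
    d=W-p
    m=(np.hypot(d[...,0],d[...,1])<.08)&(W[...,2]>.006)&(c['frame'].max(-1)<140)
    return np.round(np.sort(W[m][:,2])[:20:3],3)
E
python3 - <<'E'
from h import *
o=get_obs();print(o['time'],o['ee_pos'],o['q'],o['wrist_force'])
c=grab("side");cv2.imwrite("pics/f_side.png",cv2.resize(c["frame"][100:240,170:350,::-1],None,fx=4,fy=4));print(tips(c,o))
c=grab("wrist");print(tips(c,o))
E
```

```text
4.8 [ 0.48154923  0.09535525 -0.01873559] [ 1.11911670e+01 -8.70921622e-01 -2.09484393e+01  7.02224372e+01
  1.50488941e-02  8.92156519e+00] [-0.01474041  0.23111574 -0.00435509]
[0.006 0.007 0.008 0.008 0.009 0.01  0.011]
[0.006 0.006 0.006 0.006 0.006 0.006 0.006]
```

View pics/f_side.png

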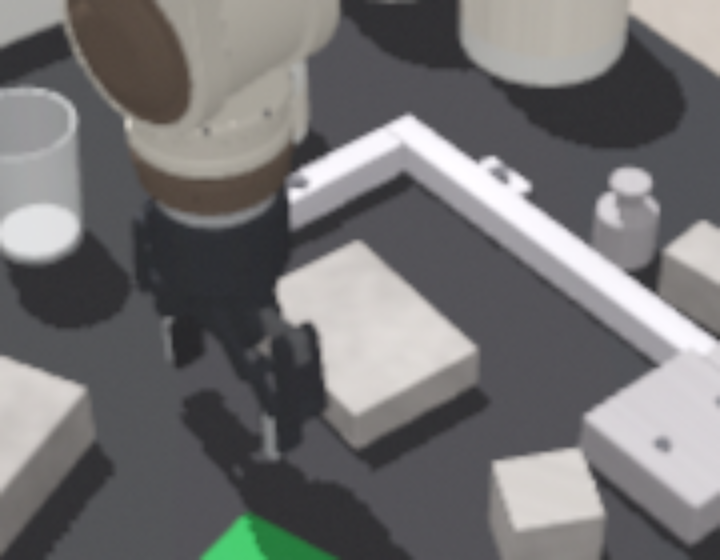

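```bash
python3 - <<'E'
from h import *
c=grab("side");W=cloud(c)
for v in range(204,222,2): print(v,[tuple((np.round(W[v,u]*1000)).astype(int).tolist()) for u in range(234,246,2)])
E
```

```text
204 [(495, 92, 3), (475, 51, 51), (476, 45, 55), (479, 41, 57), (474, 26, 73), (476, 22, 75)]
206 [(492, 89, 0), (-9223372036854775808, -9223372036854775808, -9223372036854775808), (475, 44, 51), (477, 40, 53), (482, 39, 50), (488, 39, 46)]
208 [(489, 84, 1), (473, 50, 40), (475, 45, 43), (478, 41, 44), (482, 40, 43), (486, 38, 42)]
210 [(485, 79, 0), (474, 52, 32), (476, 47, 34), (477, 41, 39), (482, 40, 36), (487, 39, 34)]
212 [(481, 72, 2), (485, 70, 2), (476, 47, 27), (478, 42, 31), (496, 62, 0), (500, 59, 1)]
214 [(478, 69, 0), (481, 64, 2), (484, 60, 4), (488, 58, 3), (491, 55, 3), (495, 52, 4)]
216 [(474, 62, 2), (478, 59, 2), (482, 57, 1), (485, 54, 2), (490, 53, -1), (493, 50, 0)]
218 [(471, 58, 0), (474, 54, 2), (477, 51, 3), (482, 50, 1), (485, 47, 1), (489, 44, 2)]
220 [(468, 53, 0), (470, 49, 3), (475, 48, 0), (478, 45, 1), (483, 43, -1), (485, 39, 1)]<stdin>:3: RuntimeWarning: invalid value encountered in cast
```

Tips are at 26 mm, which matches the measured offset. I go 16 mm lower, then push.

Call:
arm_command --increments '[[[0,0,0.3],0],[[0,0,0.65],0],[[0,0.3,0.65],0],[[0,0.6,0.65],0],[[0,0.9,0.65],0]]'

```text
time: 5.45
ee_pos: [0.5055, 0.0964, -0.0338]
tcp_rot: [-179.8, 0.0, 92.3]
wrist_force: [-0.0, -0.6, 0.8]
opening: 0.0854
```

Call:
arm_command --increments '[[[0,0.2,0],0],[[0,0.4,0],0],[[0,0.6,0],0],[[0,0.8,0],0],[[0,1.0,0],0]]'

```text
time: 5.95
ee_pos: [0.5296, 0.0973, -0.034]
tcp_rot: [-179.7, 0.0, 92.3]
wrist_force: [-8.2, 0.1, 5.4]
opening: 0.0855
```

```bash
python3 - <<'E'
from h import *
o=get_obs();print(o['time'],o['ee_pos'],o['wrist_force'])
c=grab("side");cv2.imwrite("pics/g_side.png",cv2.resize(c["frame"][100:240,170:350,::-1],None,fx=4,fy=4))
E
```

```text
5.95 [ 0.52955741  0.09729373 -0.03396794] [-8.16250203  0.14380792  5.40717199]
```

View pics/g_side.png

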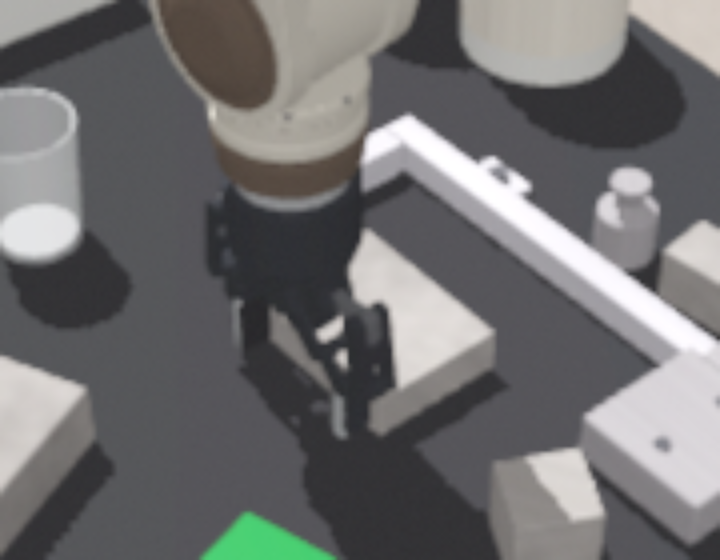

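The fingers are now on the slab's side and it is moving, with 8 N of push. I continue.

Call:
arm_command --increments '[[[0,0.25,0],0],[[0,0.5,0],0],[[0,0.75,0],0],[[0,1.0,0],0],[[0,1.25,0],0]]'

```text
time: 6.5
ee_pos: [0.5607, 0.0986, -0.034]
tcp_rot: [-179.6, 0.0, 92.3]
wrist_force: [-9.7, -1.3, 6.8]
opening: 0.0856
```

Call:
arm_command --increments '[[[0,0.25,0],0],[[0,0.5,0],0],[[0,0.75,0],0],[[0,1.0,0],0],[[0,1.2,0],0]]'

```text
time: 7.0
ee_pos: [0.5898, 0.0998, -0.034]
tcp_rot: [-179.4, 0.0, 92.3]
wrist_force: [-10.3, -0.5, 8.2]
opening: 0.0854
```

```bash
python3 - <<'E'
from h import *
o=get_obs();print(o['time'],o['ee_pos'],o['wrist_force'])
c=grab("wrist");cv2.imwrite("pics/h_wrist.png",c["frame"][:,:,::-1])
for i,s,P,m in blobs(c,.026,.034): print(s,np.nanmin(P,0),np.nanmax(P,0))
c=grab("side");cv2.imwrite("pics/h_side.png",cv2.resize(c["frame"][100:240,170:350,::-1],None,fx=4,fy=4))
E
```

```text
7.0 [ 0.58978244  0.09977135 -0.03401818] [-10.30700242  -0.45526522   8.19471845]
[ 136  279  287   90 6546] [0.57581555 0.04879787 0.02600738] [0.61431644 0.14778373 0.03399713]
```

View pics/h_side.png

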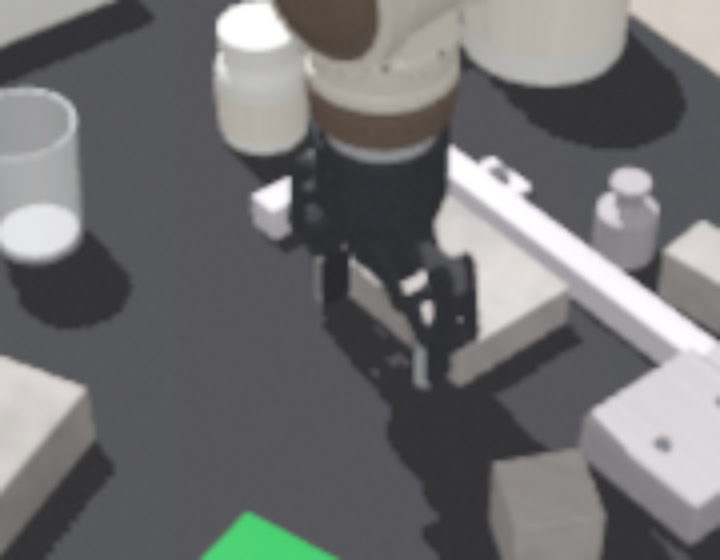

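View pics/h_wrist.png

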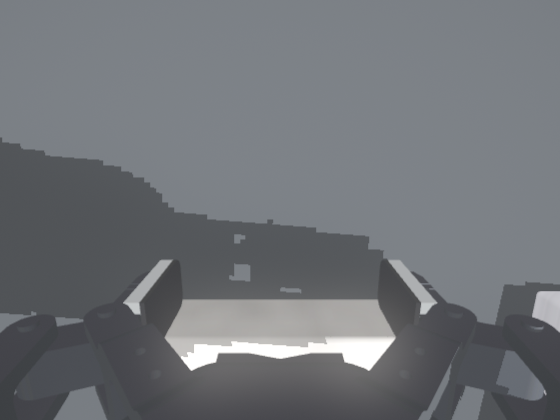

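The slab is still about 15 mm short of the fence. I close in slowly.

Call:
arm_command --increments '[[[0,0.15,0],0],[[0,0.3,0],0],[[0,0.4,0],0],[[0,0.5,0],0]]'

```text
time: 7.5
ee_pos: [0.6021, 0.1003, -0.0342]
tcp_rot: [-179.4, 0.0, 92.3]
wrist_force: [-9.5, -0.7, 6.8]
opening: 0.0853
```

```bash
python3 - <<'E'
from h import *
o=get_obs();print(o['time'],o['ee_pos'],o['wrist_force'])
c=grab("scene");cv2.imwrite("pics/i_scene.png",cv2.resize(c["frame"][160:310,260:420,::-1],None,fx=4,fy=4))
c=grab("side");cv2.imwrite("pics/i_side.png",cv2.resize(c["frame"][100:240,170:350,::-1],None,fx=4,fy=4))
E
```

```text
7.5 [ 0.60207204  0.10030016 -0.03417855] [-9.48330546 -0.67016446  6.80830168]
```

View pics/i_side.png

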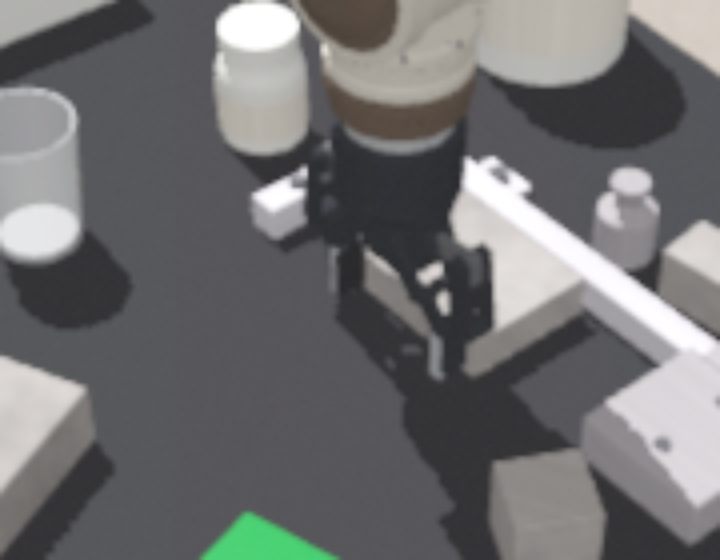

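View pics/i_scene.png

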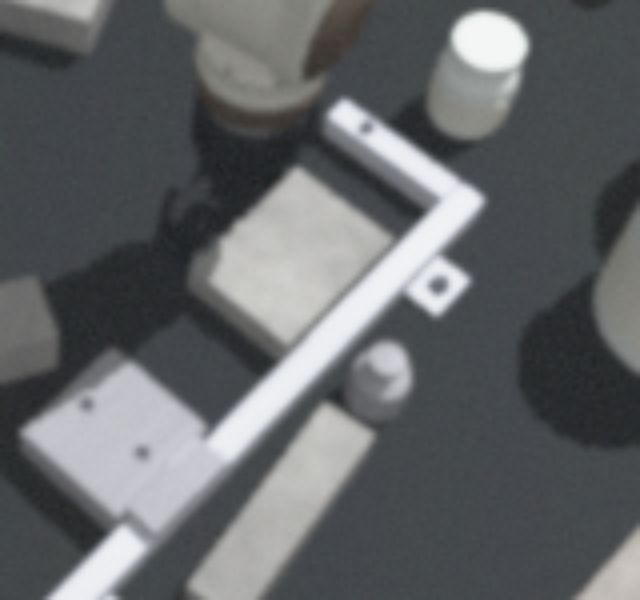

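Almost flush: the slab's far edge is at the fence in the scene crop at (340,290). I press gently until the force rises.

Call:
arm_command --increments '[[[0,0.1,0],0],[[0,0.15,0],0],[[0,0.15,0],0]]'

```text
time: 7.9
ee_pos: [0.6055, 0.1005, -0.0341]
tcp_rot: [-179.3, 0.0, 92.3]
wrist_force: [-8.3, -0.5, 5.8]
opening: 0.0855
```

Call:
arm_command --increments '[[[0,0.06,0],0],[[0,0.12,0],0],[[0,0.12,0],0]]'

```text
time: 8.2
ee_pos: [0.6055, 0.1004, -0.0342]
tcp_rot: [-179.0, 0.0, 92.3]
wrist_force: [-18.6, -1.4, 11.9]
opening: 0.0861
```

Wall contact: force rose to 19 N with TCP x held at 0.6055. I back off, rise, look, and shut the claw for the jaw push.

Call:
arm_command --increments '[[[0,-0.5,0],0],[[0,-1.0,0],0],[[0,-1.0,-1.5],0],[[0,-1.0,-3.0],0],[[0,-1.0,-4.5],0]]'

```text
time: 8.7
ee_pos: [0.5827, 0.0995, 0.0801]
tcp_rot: [-179.0, 0.0, 92.3]
wrist_force: [1.3, 0.1, -0.2]
opening: 0.0854
```

Call:
arm_command --increments '[[[-1.5,0,-1],0],[[-3,0.3,-2],0],[[-4.5,0.9,-2],0],[[-6,1.5,-2],0],[[-7.5,2,-2],0]]' --claw 1

```text
time: 9.2
ee_pos: [0.6422, -0.0874, 0.1295]
tcp_rot: [-179.0, 0.0, 92.3]
wrist_force: [0.9, 0.7, -0.1]
opening: 0.0125
```

Call:
arm_command --increments '[[[-1.2,0.5,0],0],[[-2.4,0.9,0],0],[[-3.2,1.3,0],0],[[-3.2,1.3,0],0]]'

```text
time: 9.6
ee_pos: [0.6787, -0.1688, 0.1278]
tcp_rot: [-179.0, 0.0, 92.2]
wrist_force: [0.1, -0.4, -0.7]
opening: -0.0003
```

```bash
cat > meas.py <<'E'
from h import *
import sys
o=get_obs();print(o['time'],o['ee_pos'],o['tcp_rot'],o['wrist_force'],o['opening'])
tag=sys.argv[1]
for n in ("scene","side","wrist"):
  c=grab(n);cv2.imwrite(f"pics/{tag}_{n}.png",c["frame"][:,:,::-1])
  for lo,hi in((.0275,.0325),(.033,.039)):
    for i,s,P,m in blobs(c,lo,hi,bounds=(.55,.75,-.25,.25),minpx=200):
        P=P[np.isfinite(P[:,0])]
        cn=max(cv2.findContours(m,cv2.RETR_EXTERNAL,cv2.CHAIN_APPROX_NONE)[0],key=len)[:,0]
        zz=np.median(P[:,2]); q=ray(c,cn,zz)[:,:2].astype(np.float32)
        r=cv2.minAreaRect(q*1000)
        print(n,lo,s[:5],"z%.4f"%zz,np.round(r[0],1),np.round(r[1],1),round(r[2],2))
E
python3 meas.py j
```

```text
9.6 [ 0.67867009 -0.16880352  0.12781653] [-1.79024079e+02  3.85305742e-02  9.21707773e+01] [ 0.09518424 -0.44501784 -0.66005276] -0.00029007802061499044
scene 0.033 [272 249  26  30 426] z0.0367 [657.1 -86.7] [58.4 92.8] 25.72
scene 0.033 [285 258  30  34 413] z0.0365 [707.3 -85. ] [62.1 89.3] 7.52
side 0.033 [ 325  185   46   38 1015] z0.0370 [681.1 -88.2] [116.2  91. ] 1.86
wrist 0.0275 [ 522  145   38  105 3077] z0.0299 [664.6  49.8] [93.1 31.4] 13.96
wrist 0.033 [  322   147   115   132 13504] z0.0358 [681.1 -87.7] [111.9  89. ] 2.47
```

View pics/j_side.png

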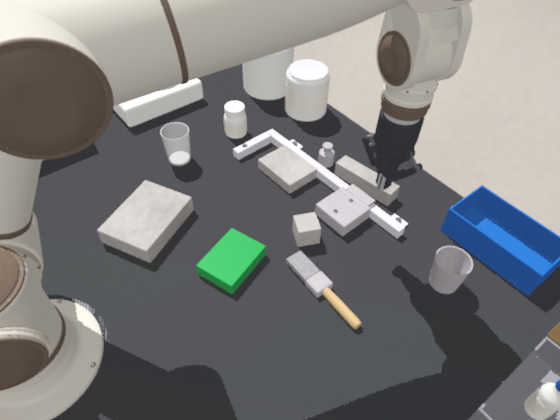

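View pics/j_scene.png

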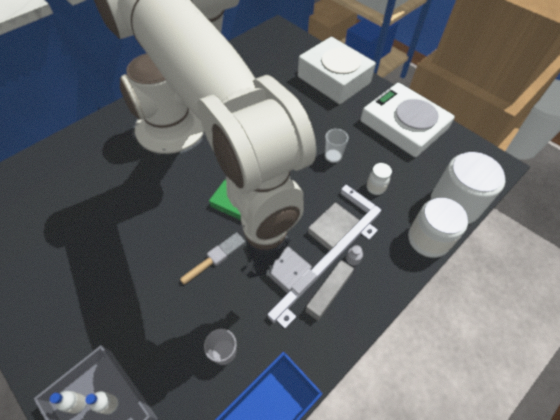

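Slab lies along the fence: side (287,167), scene (335,228). The jaw centre is (0.681, -0.088), so its rear face is near y=-0.133. The gripper is clear behind it. I descend part way and check the shut tip height.

Call:
arm_command --increments '[[[0,-0.3,1],0],[[0,-0.3,2],0],[[0,-0.3,3],0],[[0,-0.3,4],0],[[0,-0.3,4],0]]'

```text
time: 10.25
ee_pos: [0.6664, -0.1643, 0.0254]
tcp_rot: [-178.7, -0.1, 92.4]
wrist_force: [-0.3, 0.6, -0.4]
opening: -0.0001
```

```bash
python3 - <<'E'
from h import *
o=get_obs();print(o['time'],o['ee_pos'],o['tcp_rot'],o['wrist_force'])
c=grab("side");W=cloud(c);cv2.imwrite("pics/k_side.png",cv2.resize(c["frame"][120:260,290:470,::-1],None,fx=4,fy=4))
p=o['ee_pos'];m=(np.hypot(W[...,0]-p[0],W[...,1]-p[1])<.025)&(W[...,2]>.015)
q=W[m];i=np.argsort(q[:,2])[:200:10];print(np.round(q[i],3)[:8]);print(q.min(0))
c=grab("wrist");cv2.imwrite("pics/k_wrist.png",c["frame"][:,:,::-1])
E
```

```text
10.25 [ 0.66640585 -0.16425175  0.02544676] [-1.78726993e+02 -9.35727122e-02  9.24071853e+01] [-0.3318572   0.64355879 -0.41435659]
[[ 0.659 -0.171  0.054]
 [ 0.656 -0.167  0.06 ]
 [ 0.66  -0.176  0.062]
 [ 0.657 -0.162  0.065]
 [ 0.66  -0.152  0.066]
 [ 0.658 -0.168  0.069]
 [ 0.657 -0.166  0.071]
 [ 0.659 -0.155  0.073]]
[ 0.64798869 -0.18884572  0.05445989]
```

View pics/k_side.png

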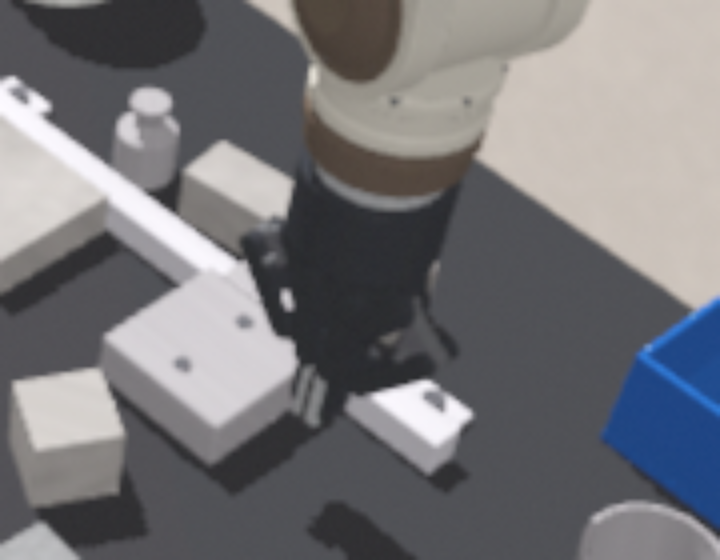

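View pics/k_wrist.png

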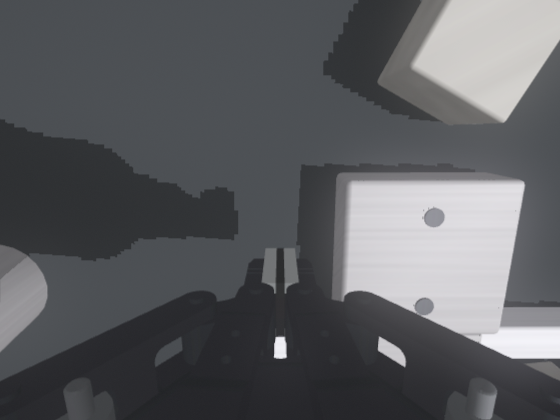

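Shut tips stand about 30 mm behind the reported TCP. The jaw's rear face is at wrist (335,250), and the fingers are about 20 mm clear of it. I descend to tip z≈14 mm and push along the fence (tool +x).

Call:
arm_command --increments '[[[0,0,0.5],0],[[0,0,1],0],[[0,0,1.6],0],[[0,0,1.6],0]]'

```text
time: 10.75
ee_pos: [0.6662, -0.1647, -0.0135]
tcp_rot: [-178.8, -0.1, 92.4]
wrist_force: [0.2, -0.2, 0.5]
opening: -0.0001
```

Call:
arm_command --increments '[[[0.2,0,0],0],[[0.4,0,0],0],[[0.6,0,0],0],[[0.8,0,0],0],[[1,0,0],0]]'

```text
time: 11.25
ee_pos: [0.6655, -0.1396, -0.0129]
tcp_rot: [-178.8, -0.0, 92.4]
wrist_force: [1.0, -2.0, 0.7]
opening: 0.0
```

Call:
arm_command --increments '[[[0.2,0,0],0],[[0.4,0,0],0],[[0.6,0,0],0],[[0.8,0,0],0],[[1,0,0],0]]'

```text
time: 11.75
ee_pos: [0.6644, -0.1142, -0.0128]
tcp_rot: [-178.8, -0.0, 92.4]
wrist_force: [-0.6, -1.5, 1.3]
opening: -0.0001
```

```bash
python3 meas.py l
```

```text
11.75 [ 0.6643704  -0.11423336 -0.01280896] [-1.78843498e+02 -1.95863478e-02  9.23860898e+01] [-0.64035453 -1.5308951   1.34110169] -8.877241317913374e-05
scene 0.033 [289 245  33  38 580] z0.0367 [698.9 -46.5] [ 77.5 100.4] 25.38
side 0.033 [307 188  37  31 511] z0.0369 [654.5 -57.2] [66.6 90.8] 2.16
wrist 0.033 [292  55  86  51 336] z0.0359 [584.6 -99.1] [34.   1.4] 64.56
wrist 0.033 [  298   196   253   165 27268] z0.0358 [659.  -60.1] [71.3 95.2] 2.38
wrist 0.033 [378 338  27  27 376] z0.0358 [690.3 -66.2] [16.8  5.7] 58.0
```

View pics/l_side.png

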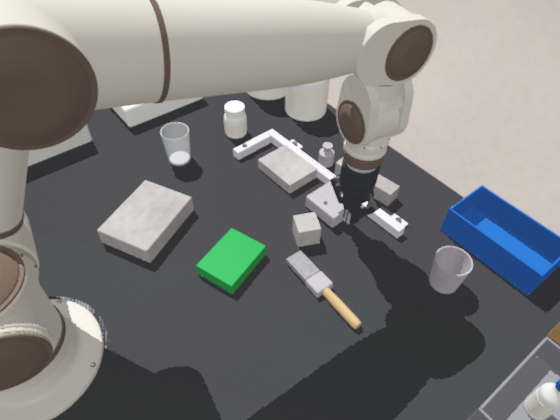

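The jaw slides with 2 N. I continue; it meets the slab after about 50 mm.

Call:
arm_command --increments '[[[0.25,0,0],0],[[0.5,0,0],0],[[0.75,0,0],0],[[1.0,0,0],0],[[1.25,0,0],0]]'

```text
time: 12.4
ee_pos: [0.663, -0.0821, -0.0129]
tcp_rot: [-178.8, -0.1, 92.4]
wrist_force: [-1.3, -1.3, 0.1]
opening: 0.0004
```

Call:
arm_command --increments '[[[0.2,0,0],0],[[0.4,0,0],0],[[0.6,0,0],0],[[0.8,0,0],0],[[1,0,0],0]]'

```text
time: 12.9
ee_pos: [0.6619, -0.0574, -0.0129]
tcp_rot: [-178.8, 0.0, 92.4]
wrist_force: [-1.0, -7.5, -0.3]
opening: 0.0001
```

Call:
arm_command --increments '[[[0.2,0,0],0],[[0.4,0,0],0],[[0.6,0,0],0],[[0.8,0,0],0],[[1,0,0],0]]'

```text
time: 13.4
ee_pos: [0.6609, -0.0331, -0.0129]
tcp_rot: [-178.8, 0.1, 92.4]
wrist_force: [-0.1, -7.2, -0.3]
opening: -0.0003
```

```bash
python3 meas.py m; python3 - <<'E'
import cv2
f=cv2.imread("pics/m_side.png")[90:230,190:400];cv2.imwrite("pics/m1.png",cv2.resize(f,None,fx=3.8,fy=3.8))
E
```

```text
13.4 [ 0.6608598  -0.03309672 -0.01287402] [-1.78832057e+02  1.08874794e-01  9.23570038e+01] [-0.11617191 -7.19731033 -0.32037704] -0.00034415670367548857
scene 0.0275 [323 207  30  28 259] z0.0305 [676.3 123.5] [111.7  62.7] 79.57
scene 0.033 [307 233  33  27 403] z0.0366 [691.   22.4] [90.7 62.4] 74.42
side 0.033 [284 174  28  25 292] z0.0370 [626.8  25.2] [73.4 64.7] 44.47
wrist 0.0275 [ 520  192   40  188 4365] z0.0299 [661.5  76.5] [88.6 17.1] 13.94
wrist 0.033 [192   0  47  98 478] z0.0360 [573.  -58.8] [ 1.9 34.4] 64.37
wrist 0.033 [  298   196   253   165 27209] z0.0358 [655.3  21.2] [71.2 94.9] 2.39
wrist 0.033 [378 338  27  27 373] z0.0358 [686.7  15.3] [16.7  5.7] 58.41
```

View pics/m1.png

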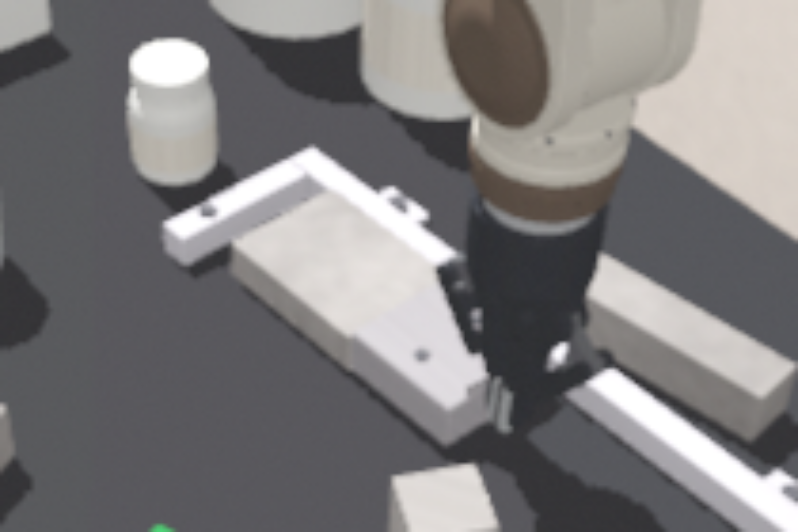

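View pics/m_wrist.png

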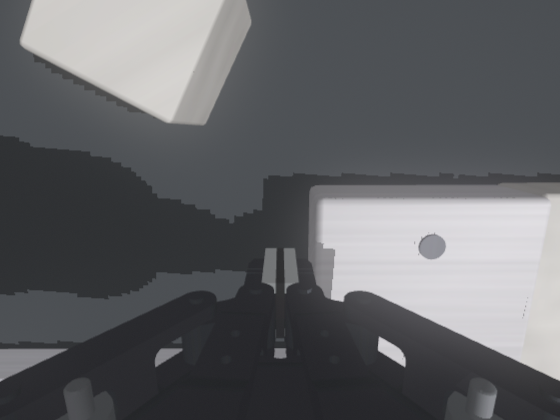

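The jaw carries the slab along the fence with 7 N. The remaining gap to the stop is roughly 30–35 mm, seen at crop (270,210).

Call:
arm_command --increments '[[[0.2,0,0],0],[[0.4,0,0],0],[[0.6,0,0],0],[[0.8,0,0],0],[[1,0,0],0]]'

```text
time: 14.05
ee_pos: [0.6597, -0.008, -0.0129]
tcp_rot: [-178.8, 0.1, 92.4]
wrist_force: [-0.9, -7.9, -0.1]
opening: -0.0003
```

Call:
arm_command --increments '[[[0.1,0,0],0],[[0.2,0,0],0],[[0.3,0,0],0],[[0.3,0,0],0]]'

```text
time: 14.45
ee_pos: [0.6596, -0.0058, -0.0127]
tcp_rot: [-178.8, 0.6, 92.2]
wrist_force: [-0.7, -27.7, -0.6]
opening: -0.0002
```

```bash
python3 meas.py n; python3 - <<'E'
import cv2
f=cv2.imread("pics/n_side.png")[90:230,190:400];cv2.imwrite("pics/n1.png",cv2.resize(f,None,fx=3.8,fy=3.8))
f=cv2.imread("pics/n_scene.png")[160:310,260:420];cv2.imwrite("pics/n2.png",cv2.resize(f,None,fx=4,fy=4))
E
```

```text
14.45 [ 0.65959099 -0.00577212 -0.01272945] [-178.82744603    0.60051576   92.15666673] [ -0.69430871 -27.71164175  -0.56076803] -0.0002387586284291031
scene 0.033 [316 222  32  35 485] z0.0366 [696.8  59.6] [74.6 93.4] 16.46
wrist 0.0275 [112   0  54 125 749] z0.0300 [576.  -60.5] [ 2.8 47.2] 64.52
wrist 0.0275 [ 521  192   39  188 4288] z0.0299 [660.2 102.7] [87.8 16.4] 13.58
wrist 0.033 [104   0  53 125 992] z0.0361 [577.1 -60.8] [ 3.  44.9] 64.34
wrist 0.033 [  298   196   253   165 27496] z0.0358 [654.  48.] [70.7 94.4] 2.22
wrist 0.033 [378 338  27  27 379] z0.0358 [685.4  41.8] [16.6  5.7] 57.94
```

View pics/n1.png

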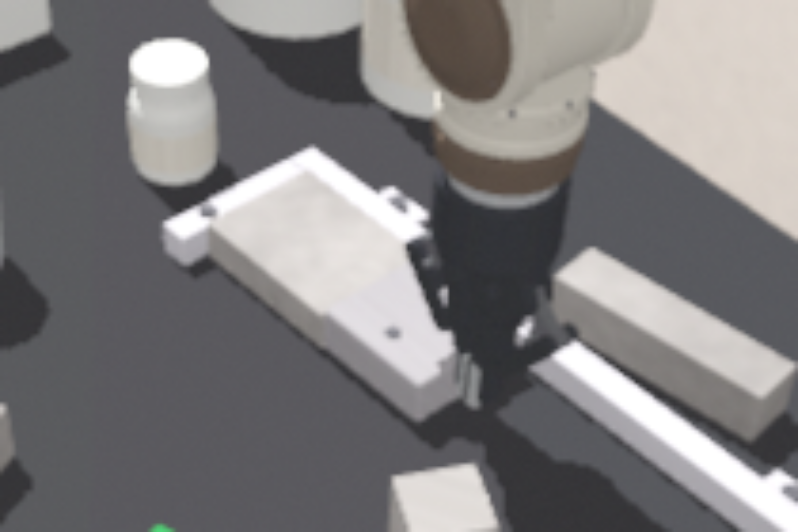

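View pics/n2.png

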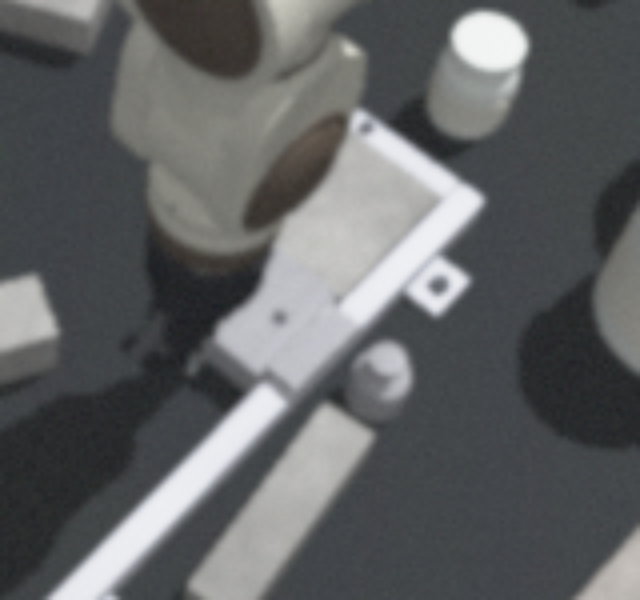

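The slab meets the stop and the force rose to 28 N with the arm stalled. I back off in -y, rise and move aside to inspect.

Call:
arm_command --increments '[[[-0.4,0,0],0],[[-0.8,0,0],0],[[-1.0,0,-1.5],0],[[-1.0,0,-3],0],[[-1,0,-4.5],0]]'

```text
time: 15.1
ee_pos: [0.6626, -0.0294, 0.1012]
tcp_rot: [-178.8, 0.5, 92.2]
wrist_force: [0.5, 0.5, -0.2]
opening: 0.0001
```

Call:
arm_command --increments '[[[0.5,-1.0,-1.5],0],[[1.5,-2,-3],0],[[2.5,-3,-4],0],[[4,-4,-4],0],[[5.5,-4.5,-4],0]]'

```text
time: 15.6
ee_pos: [0.5459, 0.106, 0.2042]
tcp_rot: [-179.0, 0.4, 92.1]
wrist_force: [0.2, -0.4, 0.1]
opening: 0.0002
```

Call:
arm_command --increments '[[[0,0,0],0],[[0,0,0],0]]'

```text
time: 15.8
ee_pos: [0.5457, 0.1072, 0.2048]
tcp_rot: [-179.0, 0.3, 92.3]
wrist_force: [-0.4, -0.2, -0.1]
opening: 0.0001
```

```bash
python3 meas.py p; python3 - <<'E'
import cv2
f=cv2.imread("pics/p_side.png")[90:230,190:400];cv2.imwrite("pics/p1.png",cv2.resize(f,None,fx=3.8,fy=3.8))
E
```

```text
15.8 [0.54568217 0.10716446 0.20483814] [-179.02169201    0.3355669    92.25873276] [-0.44011769 -0.21822467 -0.076018  ] 6.899143010682172e-05
scene 0.033 [306 219  43  34 672] z0.0366 [674.8  51.4] [111.8  90.8] 1.43
side 0.033 [284 154  42  36 737] z0.0372 [676.   51.9] [115.5  92.1] 4.27
wrist 0.0275 [ 295  251   82   50 2670] z0.0298 [642.3 170.1] [60.2 91. ] 2.22
wrist 0.033 [ 189  254   75   47 2218] z0.0356 [646.1  48.2] [55.9 82. ] 2.22
```

View pics/p1.png

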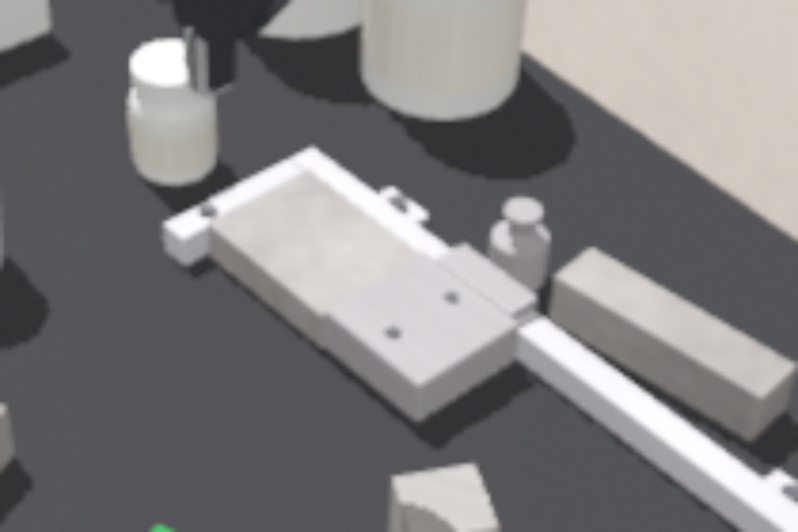

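View pics/p_wrist.png

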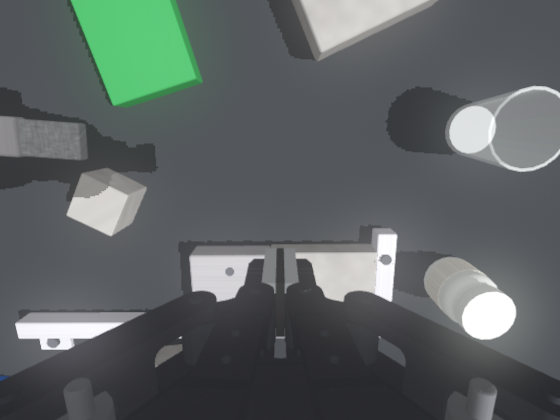

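The picture shows the slab at crop (320,250) between jaw and stop with no visible gaps. I move back for an unobstructed wrist view and check the numbers.

Call:
arm_command --increments '[[[0.5,-1,0],0],[[1,-2,0],0],[[1.5,-3,0],0],[[1.5,-4,0],0],[[1.5,-4,0],0]]' --claw -1

```text
time: 16.45
ee_pos: [0.4436, 0.1388, 0.2062]
tcp_rot: [-179.0, 0.4, 92.1]
wrist_force: [-0.2, 1.0, 0.0]
opening: 0.0721
```

```bash
python3 meas.py r; python3 - <<'E'
from h import *
for n in("wrist","side","scene"):
    c=grab(n);W=cloud(c)
    ok=np.isfinite(W[...,2])
    th=np.radians(2.3);R=np.array([[np.cos(th),np.sin(th)],[-np.sin(th),np.cos(th)]])
    Q=W[...,:2]@R.T
    z=W[...,2]
    yb=(Q[...,1]>0.0)&(Q[...,1]<.26)
    # slab front edge etc: slab-top pts
    s=ok&(z>.0275)&(z<.0325)&(W[...,0]>.58)&(W[...,0]<.73)&(W[...,1]>.09)&(W[...,1]<.24)
    f=ok&(z>.021)&(z<.0272)&(W[...,0]>.58)&(W[...,0]<.75)&(W[...,1]>.09)&(W[...,1]<.26)
    pr=lambda a:np.round(np.percentile(a,[1,3,50,97,99])*1000,1) if len(a) else None
    print(n,"slab xf",pr(Q[s][:,0]),"yf",pr(Q[s][:,1]),s.sum())
    print("  fix xf",pr(Q[f][:,0]),"yf",pr(Q[f][:,1]),f.sum())
f=cv2.imread("pics/r_wrist.png")[200:420,150:470];cv2.imwrite("pics/r1.png",cv2.resize(f,None,fx=2.5,fy=2.5))
E
```

```text
16.45 [0.44363463 0.13877829 0.20619413] [-178.95977606    0.36258922   92.07241916] [-0.15104419  1.0484249   0.03440932] 0.07214169671636486
scene 0.0275 [323 201  36  30 477] z0.0305 [658.7 156.1] [ 85.2 112.3] 2.63
scene 0.033 [305 218  41  39 768] z0.0366 [674.8  51.8] [112.3  92. ] 1.43
side 0.033 [279 155  53  35 802] z0.0370 [675.2  50.8] [115.7  92. ] 3.25
wrist 0.0275 [ 240  329  100   29 2473] z0.0297 [632.3 155.4] [ 38.7 119.9] 2.21
wrist 0.033 [ 166  332   74   37 1772] z0.0356 [641.6  53.3] [49.  86.8] 3.76
wrist slab xf [618.8 619.6 634.6 652.9 655.4] yf [ 70.5  73.5 128.  187.7 198.1] 2549
  fix xf [599.3 600.3 619.8 665.2 667.6] yf [ 69.8  78.7 197.4 211.  211.7] 1130
side slab xf [611.1 621.  665.  724.4 728.5] yf [ 74.4  77.4 134.1 201.5 206.9] 959
  fix xf [601.1 604.  700.5 732.1 733.8] yf [ 70.5  75.  176.8 211.6 212.7] 361
scene slab xf [618.4 620.7 666.6 718.9 725.5] yf [ 74.5  77.  132.9 198.3 205.3] 961
  fix xf [601.1 607.2 712.1 730.  730.3] yf [ 69.   71.4 167.2 210.9 212.2] 457
```

View pics/r1.png

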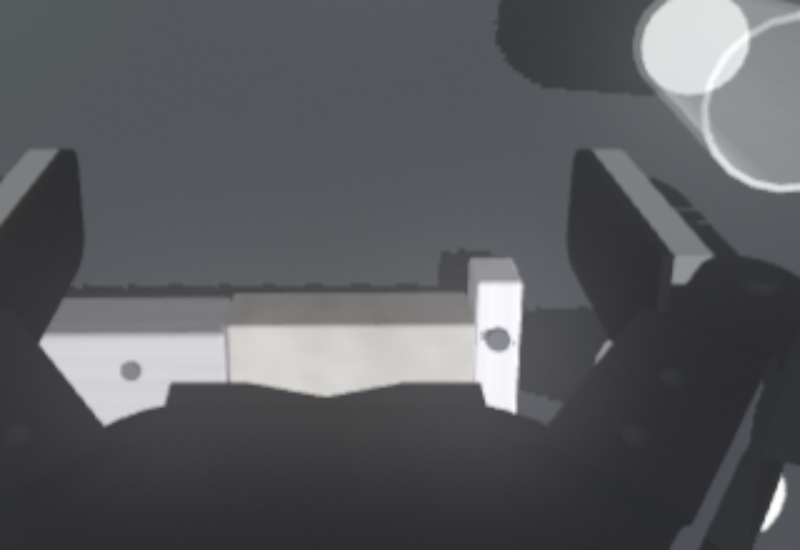

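View pics/r_scene.png

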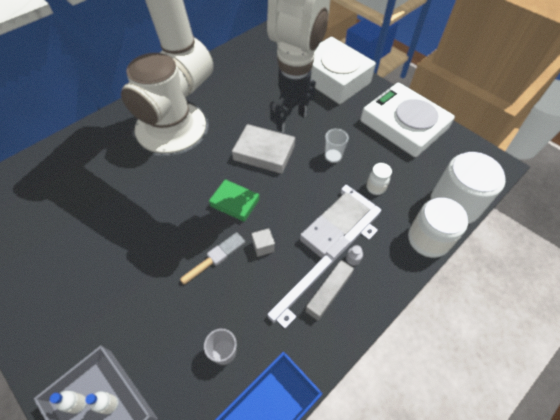

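All checks agree, so I hand in.

```bash
python3 -c "
from workcell import job_done,get_obs
print(get_obs()['qd']);print(job_done())"
```

```text
[ 0.21378439 -0.09460021 -0.11624713  0.16968175 -0.09902326  0.17465906]
the job is handed in; nothing more can be done
None
```

The slab is seated in the fixture and the job was handed in at about 16.5 s; no verdict was reported. I pushed the small grey slab to the rear fence with the open fingers. I then slid the jaw along with the shut fingers until it carried the slab onto the end stop, where the force rose to about 28 N. After that I backed clear.

**Last checks:**
- **Slab:** its front edge is about 90 mm from the rear fence, flush to within 1–2 mm. Its centre is within about 1 mm of home along the fence. Its yaw is 2.2°, against about 2.3–2.4° for the fixture.
- **Jaw:** I saw no gap between jaw, slab and stop. I judged the closed position by that and by the force, as there was no joint reading.
- **Other things:** they looked unmoved in the final images, but I did not re-measure each one.

**Disagreement:** the fingertips stood about 46 mm (open) and 30 mm (shut) behind the reported TCP, not 2 mm behind and 11 mm ahead as the text says. Because of this, the first push passed over the slab without touching it. I measured the tip height with the cameras and used that for the later pushes.

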